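# Tighten the candlestick clamp with the hex key at the market stall

## Robot

A 6-joint arm with a two-finger parallel gripper is mounted at the origin on the work surface. World frame = base frame: x ahead of the robot, y to its left, z up, the work surface at z = 0. Lengths are in m, angles in degrees, forces in N, time in s.
With the tool pointing down it reaches from about 0.4 to 0.825 m from the base axis. Payload 7 kg.
Tool frame: the origin (TCP) lies midway between the tips of the shut fingers; the grasp point (between the pads) lies r.grip_depth behind it (r.grip_depth is the distance from the TCP to the grasp point, in m); z points along the fingers, y is the direction in which the jaws open and shut (so a half turn about z gives the same grasp; the last joint's range is limited). The gripper opens to 88 mm and grips with 3 to 60 N. Pads are 19 mm wide; open, the fingers measure 130 mm over their backs; the gripper's body (78 mm by 193 mm) begins 47 mm behind the grasp point.
Start: joints at [-55.17, 20.546, 0.682, 0, -70.136, -16.507], TCP at [0.212, -0.641, 0.227] pointing down, gripper open.
Joint ranges: [-176.03, 176.03], [-82.01, 121.73], [-58.28, 71.71], [-173.87, 95.51], [-174.79, -0.11], [-173.66, 173.66]. Speed limits (degrees/s): [136.94, 136.94, 172.46, 180, 180, 180].

## Interface

Orientations are given as [roll, pitch, yaw] about the fixed x, y, z axes, in that order (R = Rz(yaw) Ry(pitch) Rx(roll)).
In Python, from plant import r, imaging, close_job gives the robot as it stands.
- The arm moves only by the tool step_arm, never from a script. Its argument "commands" is a list of rows, each a list of 2 entries, a list of its own where there are three numbers: the shift along the tool's x, y, z in mm, then the turn about the tool's z in degrees. In form: [[[x, y, z], twist], ...]. A call has 1 to 20 rows; each row shifts and turns the commanded pose from where the row before left it, along the tool's axes as they then stand; what a row does not reach is not made up. A row lasts 1/8 s, in which the tool goes at most 62.5 mm and 10.7 degrees, less where a joint would pass 70% of its speed; a pose out of reach is approached as far as the arm can. A call with a gripper value outside its range is refused whole. "gripper" is the closure, from 0 (fully open) to 1 (shut), set as the call begins (left out, the last holds). The fingers move at their own pace and stop on an object; "grip_force" is the grip in N (left out, the last holds). Time passes only in rows, so rows that do not move let the fingers close. It gives the time, the measured TCP pose, the force and the opening at its end, in the units of the state.
- r.get_state(): the state, without advancing time (a new reading comes with each control period).
- imaging.capture(name): name is "scene" or "top"; returns a dict with "img" (400x640x3 uint8, red, green, blue), "z_map" (400x640 float32, m along the optical axis (not along the pixel's ray), 0 where there is no reading), "vfov" (degrees; the focal length in pixels is half the picture's height over the tangent of half this angle, whatever the lens; pixels are square), "cx", "cy" (the principal point, pixels), "extrinsics" (4x4, takes a point from camera to world coordinates). Camera axes: x right, y down, z forward; pixel columns grow to the right and rows downward; lengths in m; the calibration is good to about 2 mm. A picture is of the moment at which its call begins.
- close_job(): hands the job in, once; it reports no verdict.
The state is a dict: "time_s": time; "joints": joint angles; "qd": joint speeds; "joint_torque": joint torques, N m; "tcp_pos": TCP position; "eef_rot": TCP orientation; "contact_force": force on the tool from outside, world axes, zero at the start; "moment": the same for the moment, N m; "gripper_width": finger opening in m.
Only numpy, scipy, OpenCV 4.12 (cv2) and the standard library are available. Lean on these libraries where they do the work, as an engineer would, in place of code of your own. Each camera call takes 0.05 s, during which the arm holds its last target.

## Task

Take the orange-headed hex key out of its wooden stand and feel for the recessed hex socket in the round flange of the green display clamp until the key drops fully in. Turn it clockwise seen from above in quarter turns or so, letting go part-way for a fresh grip on its square head, until the sliding jaw is fully closed on the candlestick's foot, then let go and leave the key standing fully home in the socket. Feel your way gently: touch down slowly, never press the key hard on the clamp, and leave the other things on the stall alone.

Things in the scene. Friction and masses are not known exactly. Their poses are not given: they have to be found in the camera images.
- clamp: Green iron display clamp. This is its bed plate, fixed to the table: 280 mm long (own x -130 to +150 mm), 110 mm wide, 9 mm thick. Origin on the table; x runs along the bed from the screw end towards jaw and candlestick, z up. On it a carriage, 29 mm high, holds screw flange, sliding jaw (top 60 mm above the table), brass candlestick (147 mm high) and back jaw (64 mm), all at y = 0.
- slot_middle (a point): Point of the bed plate at own x = -55 mm, y = 0, 34 mm above the table: the flat top of the carriage's round aluminium flange (68 mm across), in whose middle the screw is. The carriage is locked up to 14 mm from here along the clamp's own +x or -x (not in y), elsewhere each time. Steel on steel: touch down at 15 mm/s or less. From the screw the jaw's middle is 86 to 98 mm, the candlestick 148 mm along +x.
- socket_depth (a point): Point 5 mm under slot_middle: the level (29 mm above the table) of the bottom of the round recess, 27 mm across, in the flange's middle. There begins the hex socket, 21.1 mm across flats, 15 mm deep (floor 14 mm above the table). How the hex is turned is not known. The screw has 0.05 N m of friction, turns clockwise from above to close the jaw, and ends at a hard stop.
- jaw (a joint): How far the dark steel sliding jaw has moved towards the candlestick, in m. From 0 to 0.0032 at the start; 0.0119 is fully closed on the candlestick's foot (hard stop). Turning the screw by 1 rad moves it 3.5 mm, so 2.4 to 3.4 rad of turning is needed. At the stop 0.12 N m on the key is ample; beyond some 0.25 N m the key slips round in the socket.
- key_grip (a point): Centre of the hex key's orange square head, 28 x 28 mm, 40 mm high; its flats look along this point's own x and y. z points up, out of the head. The key stands upright, is 110 mm long and weighs about 200 g. This point is 90 mm above the tip, 103 mm above the table in the stand and 104 mm when fully home in the socket.
- key_tip (a point): Middle of the key's lower end. From here up to 30 mm the key is a steel hex, 20 mm across flats, 23.1 mm across corners (corners on the key's own x axis), whose last 4 mm taper to 16 mm across flats; above it a round shaft 16 mm across. 14 mm above the table when fully home in the socket, 13 mm in the stand.
- stand: Wooden block 85 x 85 x 45 mm, fixed to the table, with an upright round hole 25.5 mm across and 32 mm deep in its middle, where the key stands at the start. Origin: middle of the underside.
- mug: Blue ceramic mug, 72 mm across, 85 mm high, loose; to be left alone. Origin: middle of the underside.
- jar: Amber glass jar with brass lid, 70 mm across, 100 mm high, loose; to be left alone. Origin: middle of the underside.
- figurine: White porcelain figurine, 56 mm across, 102 mm high, loose; to be left alone. Origin: middle of the underside.
- bowl: Copper bowl, 90 mm across, 45 mm high, loose; to be left alone. Origin: middle of the underside.
Things that resemble listed ones, but are neither listed nor needed, are in the scene too. Of the things that look like the part that bears key_grip, the smaller one is meant.

How it is judged:
By the outcome, as a careful person would: the job done as asked, in the order asked, and still so for the second after the job is handed in, with the robot touching nothing.
It also fails if it takes over 72 s, if anything falls off the work surface, if the arm or the gripper's body presses on something with over 40 N, if the wrist force passes 120 N, or if a joint passes its speed limit or range.

## Working session

There is one attempt and no reset: what is moved stays moved. The work goes in short steps, Python scripts to look and compute and a tool call to move; the robot and the scene stay as the last step left them, time stands still between calls to the robot, and variables do not carry over. Pictures are saved under pics/ and viewed, and the job is handed in when it is done.

Besides the shell and the picture viewer there is one more tool, called after ">>>" by a JSON object that holds its "fn" and its "kwargs". step_arm: Moves the arm, as the interface text tells. Its arguments: {"type":"object","properties":{"commands":{"type":"array","items":{"type":"array"}},"gripper":{"type":"number"},"grip_force":{"type":"number"}},"required":["commands"]}

```bash
ls; mkdir -p pics
python3 - <<'E'
from plant import r, imaging
import cv2,numpy as np
print(r.get_state(), r.grip_depth)
for n in ("scene","top"):
    c=imaging.capture(n); np.savez(f"{n}0.npz",**{k:v for k,v in c.items()})
    cv2.imwrite(f"pics/{n}0.png",c["img"][:,:,::-1]); print(n,c["vfov"],c["cx"],c["cy"],c["extrinsics"])
E
```

```text
pics
{'time_s': 0.0, 'joints': array([-5.51694854e+01,  2.05911625e+01,  6.34681721e-01, -1.93423266e-02,
       -7.01368276e+01, -1.65087056e+01]), 'qd': array([-0.10850736,  0.02469176,  0.03523062, -0.14889509, -0.09833109,
       -0.09329211]), 'joint_torque': array([ 2.59520284e-04, -5.82711554e+01,  2.93058801e+01,  6.99719220e+00,
        7.02770718e-03, -1.38980645e-04]), 'tcp_pos': array([ 0.2120266 , -0.64032293,  0.22563512]), 'eef_rot': array([ 1.79905371e+02, -9.08351365e-03, -1.61684770e+02]), 'contact_force': array([-0.39974622,  0.08786051, -0.12396279]), 'moment': array([0.03274814, 0.01779295, 0.02612063]), 'gripper_width': 0.08763129154663846} 0.0188
scene 57.36702646313888 323.6759835867708 207.81771801511627 [[-0.08147911  0.7179472  -0.6913125   1.17409291]
 [ 0.9966743   0.05784241 -0.05739856  0.07214349]
 [-0.00122196 -0.69369019 -0.72027247  0.76576994]
 [ 0.          0.          0.          1.        ]]
top 45.886188473921294 318.2299471997573 188.52121668749444 [[-0.01158682 -0.99714456  0.07462217  0.43887993]
 [-0.99991112  0.01106204 -0.00744201  0.01644519]
 [ 0.00659528 -0.07470177 -0.99718411  1.2061489 ]
 [ 0.          0.          0.          1.        ]]
```

View pics/scene0.png

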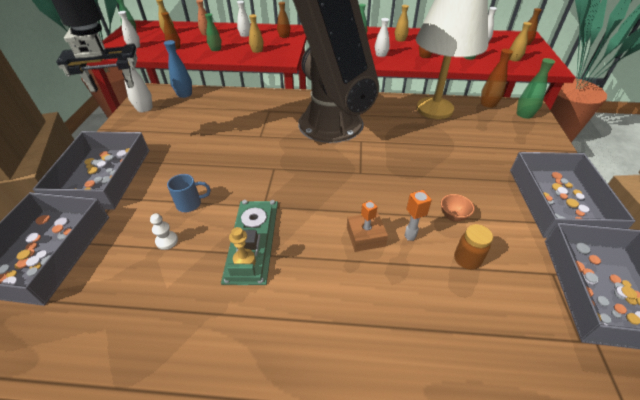

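View pics/top0.png

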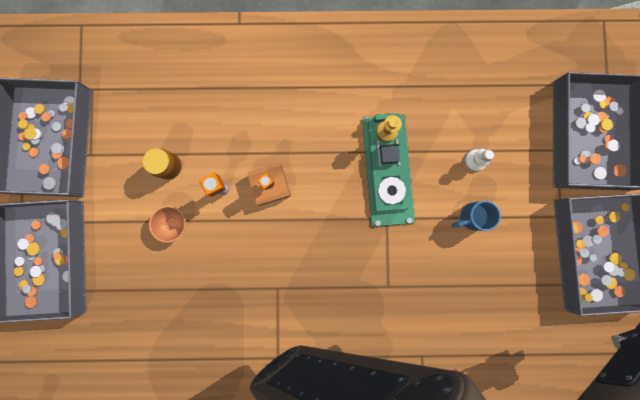

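The scene picture shows two orange heads: (369,211), standing in the wooden block, and a larger one at (418,204), free-standing. In the top view they are at (266,181) and (211,183). The smaller one, in the stand, fits the description. I'll confirm this in enlarged crops.

```bash
cat > h.py <<'E'
import numpy as np,cv2
def load(n): 
    d=np.load(n); return {k:d[k] for k in d.files}
def cloud(c):
    f=200/np.tan(np.radians(float(c["vfov"]))/2); z=c["z_map"]; v,u=np.mgrid[:400,:640]
    p=np.stack([(u-c["cx"])/f*z,(v-c["cy"])/f*z,z],-1); E=c["extrinsics"]
    return p@E[:3,:3].T+E[:3,3]
def proj(c,P):
    f=200/np.tan(np.radians(float(c["vfov"]))/2);E=c["extrinsics"]; q=(np.asarray(P)-E[:3,3])@E[:3,:3]
    return np.stack([q[...,0]/q[...,2]*f+c["cx"],q[...,1]/q[...,2]*f+c["cy"]],-1)
def crop(c,x0,y0,w,h,s): return cv2.resize(c["img"][y0:y0+h,x0:x0+w,::-1],None,fx=s,fy=s,interpolation=cv2.INTER_CUBIC)
E
python3 - <<'E'
from h import *
t=load("top0.npz"); s=load("scene0.npz")
a=crop(t,190,150,110,70,7); cv2.imwrite("pics/c1.png",a)
cv2.imwrite("pics/c2.png",crop(s,330,170,130,90,6))
cv2.imwrite("pics/c3.png",crop(t,350,105,80,130,4.6))
T=cloud(t);S=cloud(s)
for n,(u,v) in dict(key=(265,181),dec=(210,184),flr=(400,180),flange=(382,192),table=(320,250),stand=(280,185)).items(): print(n,T[v,u].round(4))
for n,C,img in (("top",T,t["img"]),("scene",S,s["img"])):
    hsv=cv2.cvtColor(img,cv2.COLOR_RGB2HSV)
    # head top by height
    for nm,(x,y) in dict(key=T[181,265][:2],dec=T[184,210][:2]).items():
        m=(np.hypot(C[...,0]-x,C[...,1]-y)<.03)&(C[...,2]>.09)
        p=C[m]; print(n,nm,m.sum(),p[:,2].max(),np.percentile(p[:,2],90))
        q=p[p[:,2]>np.percentile(p[:,2],90)-.006]; print(q.mean(0).round(4),cv2.minAreaRect((q[:,:2]*1000).astype(np.float32)))
E
```

```text
key [0.5384 0.1303 0.1259]
dec [0.5304 0.2498 0.1547]
flr [ 0.5456 -0.1964  0.0347]
flange [ 0.516  -0.1506  0.0363]
table [0.3728 0.0048 0.0006]
stand [0.5353 0.1017 0.0474]
top key 169 0.12818107409740298 0.12631232670323897
[0.5397 0.1305 0.124 ] ((539.7191772460938, 130.80706787109375), (28.18045997619629, 26.966869354248047), 38.05549240112305)
top dec 409 0.16018434328440345 0.15652109810971893
[0.5315 0.2491 0.1546] ((531.7540283203125, 249.11968994140625), (39.6004638671875, 38.996559143066406), 26.360485076904297)
scene key 235 0.12830837384610339 0.1260043608608477
[0.5415 0.1318 0.1248] ((539.5792236328125, 132.02798461914062), (27.23856544494629, 29.221843719482422), 37.11990737915039)
scene dec 523 0.15948060792223984 0.15726430028310767
[0.5341 0.2495 0.1562] ((532.0628662109375, 250.5270538330078), (39.79941177368164, 39.423065185546875), 24.26291847229004)
```

View pics/c1.png

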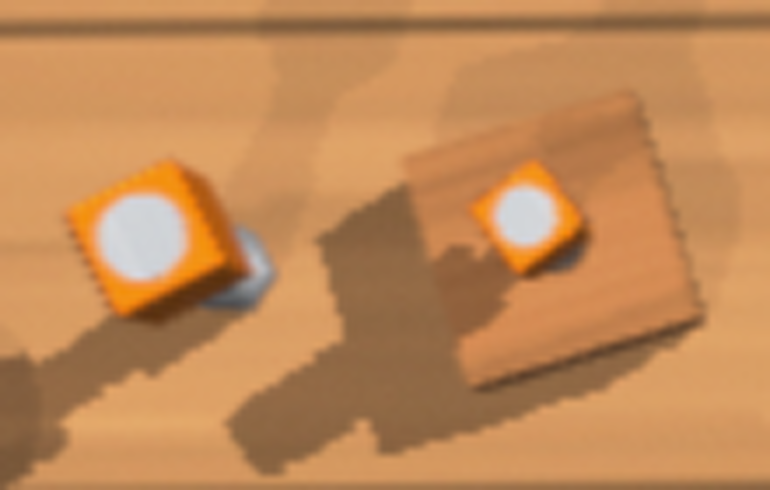

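View pics/c2.png

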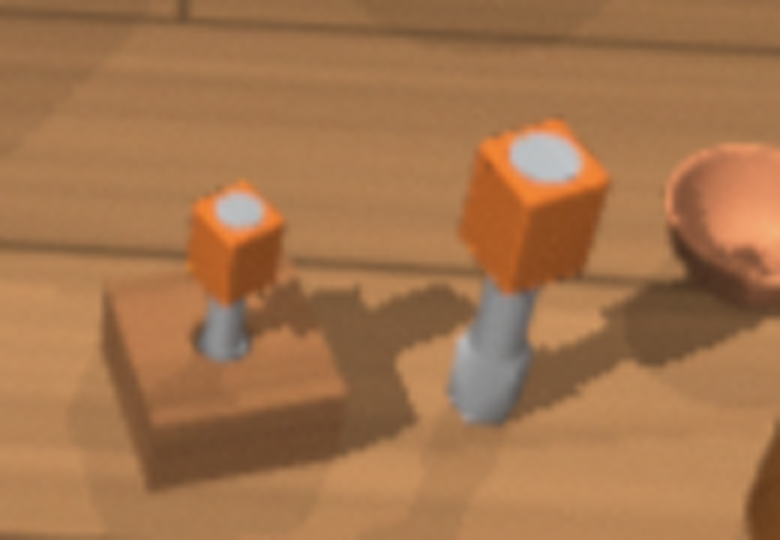

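View pics/c3.png

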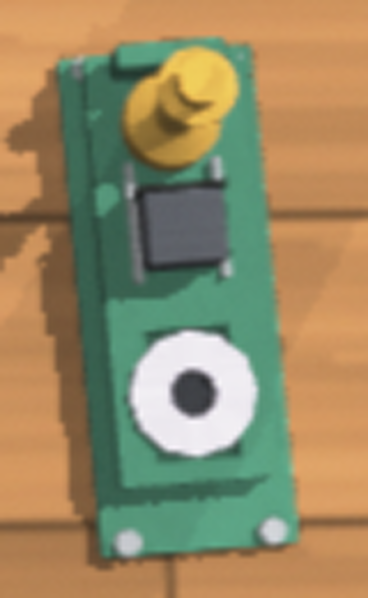

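The crops confirm the smaller head, about 28 mm, sits in the wooden block. The free-standing one is about 40 mm. Next I'll measure the flange centre, the clamp axis and the head yaw.

```bash
cat >> h.py <<'E'
def onplane(c,uv,z):
    f=200/np.tan(np.radians(float(c["vfov"]))/2);E=c["extrinsics"]; uv=np.asarray(uv,float)
    d=np.stack([(uv[...,0]-c["cx"])/f,(uv[...,1]-c["cy"])/f,np.ones(uv.shape[:-1])],-1)@E[:3,:3].T
    return E[:3,3]+d*((z-E[2,3])/d[...,2])[...,None]
E
python3 - <<'E'
from h import *
from scipy.optimize import minimize
for n in("top","scene"):
    c=load(n+"0.npz"); C=cloud(c); hsv=cv2.cvtColor(c["img"],cv2.COLOR_RGB2HSV).astype(int)
    near=(np.hypot(C[...,0]-.516,C[...,1]+.165)<.06)
    w=((hsv[...,1]<50)&(hsv[...,2]>150)&near&(C[...,2]>.025)&(C[...,2]<.045)).astype(np.uint8)
    k,l,st,ce=cv2.connectedComponentsWithStats(w); i=1+np.argmax(st[1:,4]); m=(l==i).astype(np.uint8)
    cs,h=cv2.findContours(m,cv2.RETR_CCOMP,cv2.CHAIN_APPROX_NONE)
    for q in cs:
        if len(q)<12: continue
        P=onplane(c,q[:,0],.034)[:,:2]; (e)=cv2.fitEllipse((P*1000).astype(np.float32)); print(n,"flange",np.round(e[0],1),np.round(e[1],1), C[m>0][:,2].mean().round(4))
    # head orange mask
    P=C; mm=(np.hypot(P[...,0]-.5397,P[...,1]-.1312)<.03)&(P[...,2]>.117)
    q=P[mm][:,:2]
    # moments-free fit: minimise square area bounding with trimmed
    best=min(((lambda R:(np.ptp(np.percentile(q@R,[2,98],axis=0),axis=0).sum(),a))(np.array([[np.cos(np.radians(a)),-np.sin(np.radians(a))],[np.sin(np.radians(a)),np.cos(np.radians(a))]])) for a in range(0,90)))
    print(n,"head",best,cv2.minAreaRect((q*1000).astype(np.float32)),len(q))
    # clamp axis: green bed
    g=(hsv[...,0]>40)&(hsv[...,0]<95)&(hsv[...,1]>60)&(np.hypot(C[...,0]-.58,C[...,1]+.165)<.2)&(C[...,2]<.02)&(C[...,2]>.004)
    q=C[g][:,:2]; print(n,"bed",cv2.minAreaRect((q*1000).astype(np.float32)))
# everything tall map: obstacles
t=load("top0.npz");T=cloud(t)
for n,(u,v) in dict(cand=(393,121),fig=(485,156),mug=(483,203),jar=(160,160),jaw=(390,154)).items(): print(n,T[v,u].round(3))
E
python3 - <<'E'
import sys; sys.path.insert(0,'.')
from h import *
t=load("top0.npz");s=load("scene0.npz")
cv2.imwrite("pics/c4.png",crop(t,250,165,32,32,18)); cv2.imwrite("pics/c5.png",crop(s,225,190,60,60,10))
E
```

```text
top flange [ 520.9 -175. ] [63.9 67.4] 0.034
top flange [ 520.5 -174.9] [26.8 28.2] 0.034
top head (np.float64(0.05357175510878717), 37) ((539.6552734375, 130.9234619140625), (28.755748748779297, 27.71980857849121), 36.4743766784668) 150
top bed ((574.3033447265625, -171.45980834960938), (278.074462890625, 109.14128112792969), 3.8460028171539307)
scene flange [ 519.4 -175. ] [66.2 68. ] 0.0358
scene flange [ 519.9 -174.8] [26.4 27.7] 0.0358
scene head (np.float64(0.05298223682518746), 35) ((539.6224365234375, 132.04876708984375), (27.31185531616211, 29.21459197998047), 37.31561279296875) 123
scene bed ((575.5718383789062, -170.11630249023438), (280.0255432128906, 107.94358825683594), 4.25380277633667)
cand [ 0.67  -0.163  0.147]
fig [ 0.595 -0.388  0.098]
mug [ 0.486 -0.398  0.044]
jar [0.593 0.38  0.098]
jaw [ 0.607 -0.168  0.063]
```

View pics/c4.png

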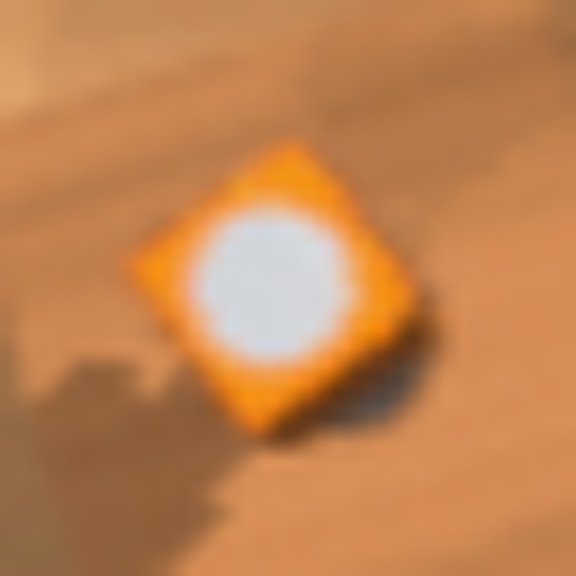

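View pics/c5.png

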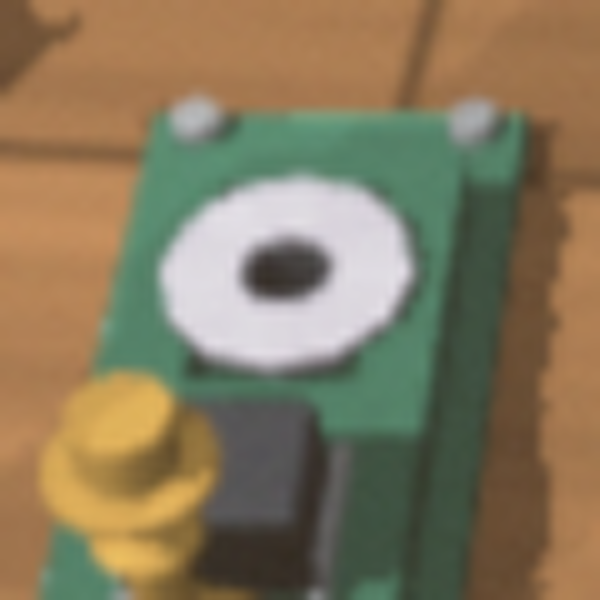

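Key head centre is about (0.5397, 0.1314), with flats at 37.5° mod 90 and its top near 0.124 (0.123 expected). The flange centre is about (0.5202, -0.1749) at z about 0.034, and the clamp axis is at about 4°. I'll grasp at yaw -52.5 so the gripper body stays clear of the taller decoy key.

>>> {"fn": "step_arm", "kwargs": {"commands": [[[-20,23,0],0],[[-34,39,0],0],[[-34,39,0],0],[[-34,39,0],0],[[-34,39,0],0],[[-34,39,0],0],[[-34,39,0],0],[[-34,39,0],0],[[-34,39,0],0],[[-34,39,0],0],[[-34,39,0],0],[[-34,39,0],0],[[-34,39,0],0],[[-34,39,0],0],[[-34,39,0],0],[[-34,39,0],0],[[-18,17,0],0],[[-5,5,0],0],[[0,0,0],0]], "gripper": 0}}

```text
time_s: 2.48
tcp_pos: [0.5388, 0.1307, 0.2262]
eef_rot: [-180.0, -0.1, -161.7]
contact_force: [0.3, -0.2, -0.0]
gripper_width: 0.0875
```

>>> {"fn": "step_arm", "kwargs": {"commands": [[[0,0,0],-9],[[0,0,0],-10],[[0,0,0],-10],[[0,0,0],-10],[[0,0,0],-10],[[0,0,0],-10],[[0,0,0],-10],[[0,0,0],-10],[[0,0,0],-10],[[0,0,0],-10],[[0,0,0],-10],[[0,0,0],0],[[0,0,0],0]]}}

```text
time_s: 4.1
tcp_pos: [0.5389, 0.1304, 0.2268]
eef_rot: [-180.0, 0.0, -52.9]
contact_force: [0.0, -0.7, -0.5]
gripper_width: 0.0876
```

>>> {"fn": "step_arm", "kwargs": {"commands": [[[0,-1.2,20],0],[[0,0,25],0],[[0,0,25],0],[[0,0,20],0],[[0,0,18],0],[[0,0,15],0],[[0,0,10],0],[[0,0,6],0],[[0,0,3],0],[[0,0,0],0],[[0,0,0],0]]}}

```text
time_s: 5.48
tcp_pos: [0.5403, 0.132, 0.085]
eef_rot: [-180.0, -0.0, -52.7]
contact_force: [-0.0, -0.2, 0.7]
gripper_width: 0.088
```

Run:
```python
from plant import r, imaging
from h import *
s=r.get_state(); print(s["tcp_pos"],s["eef_rot"],s["contact_force"],s["moment"],s["joints"])
c=imaging.capture("scene"); cv2.imwrite("pics/g1.png",crop(c,310,150,130,110,6))
```

```text
[0.54029673 0.13201183 0.0849926 ] [-1.79957863e+02 -7.80242924e-03 -5.26758235e+01] [-0.02372859 -0.22724878  0.69185562] [-0.03691448  0.16130754  0.06162397] [ 3.39064090e+01  1.71678786e+01 -2.48937409e+01  7.11189781e-03
 -4.78958535e+01  3.41300390e+00]
```

View pics/g1.png

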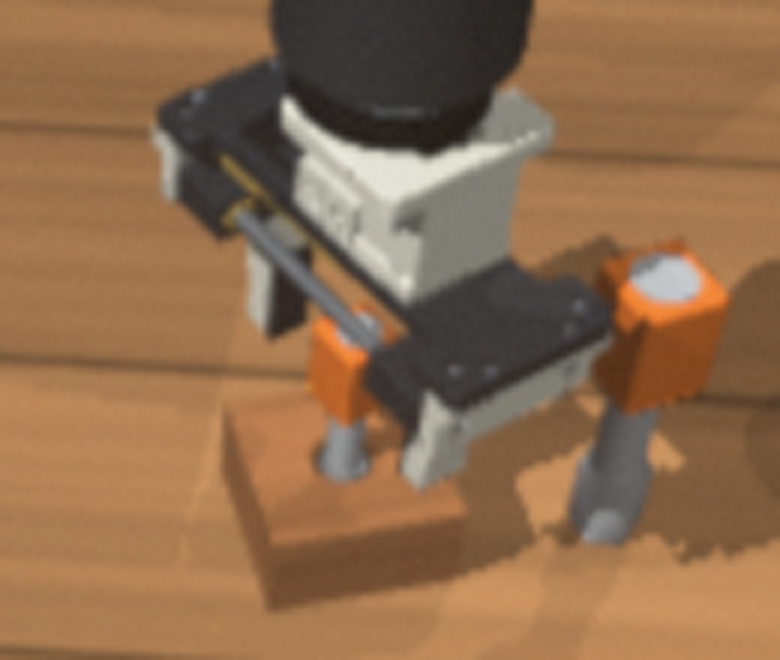

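The picture shows the fingers straddling the head (head about (345,370) in the crop), with the body clear of the decoy. Closing.

>>> {"fn": "step_arm", "kwargs": {"commands": [[[0,0,0],0],[[0,0,0],0],[[0,0,0],0],[[0,0,0],0],[[0,0,0],0],[[0,0,0],0],[[0,0,0],0],[[0,0,0],0]], "gripper": 1, "grip_force": 30}}

```text
time_s: 6.52
tcp_pos: [0.54, 0.1318, 0.0845]
eef_rot: [180.0, -0.0, -52.7]
contact_force: [-2.1, -0.1, 0.8]
gripper_width: 0.0281
```

Run:
```python
from plant import r, imaging
from h import *
s=r.get_state(); print(s["tcp_pos"],s["eef_rot"],s["contact_force"],s["moment"],s["gripper_width"])
```

```text
[0.53998961 0.13181686 0.0845441 ] [ 1.79993131e+02 -9.30366938e-05 -5.26759286e+01] [-2.12721401 -0.1263895   0.80849747] [-0.03468619  0.15324637 -0.01279783] 0.02807978089628098
```

>>> {"fn": "step_arm", "kwargs": {"commands": [[[0,0,-3],0],[[0,0,-8],0],[[0,0,-15],0],[[0,0,-18],0],[[0,0,-18],0],[[0,0,-12],0],[[0,0,-6],0],[[0,0,0],0],[[0,0,0],0]]}}

```text
time_s: 7.65
tcp_pos: [0.5396, 0.1317, 0.1639]
eef_rot: [179.9, 0.0, -52.7]
contact_force: [-0.0, -0.7, -3.2]
gripper_width: 0.0279
```

Run:
```python
from plant import r, imaging
from h import *
s=r.get_state(); print(s["tcp_pos"],s["eef_rot"],s["contact_force"],s["moment"],s["gripper_width"])
c=imaging.capture("scene"); np.savez("s1.npz",**c); cv2.imwrite("pics/g2.png",crop(c,310,100,130,130,5))
```

```text
[0.53963883 0.131688   0.16392489] [ 1.79936977e+02  1.54823380e-02 -5.26851366e+01] [-2.08179815e-03 -6.81619039e-01 -3.22846334e+00] [-0.04634376  0.14432866 -0.00840183] 0.027887764805218755
```

View pics/g2.png

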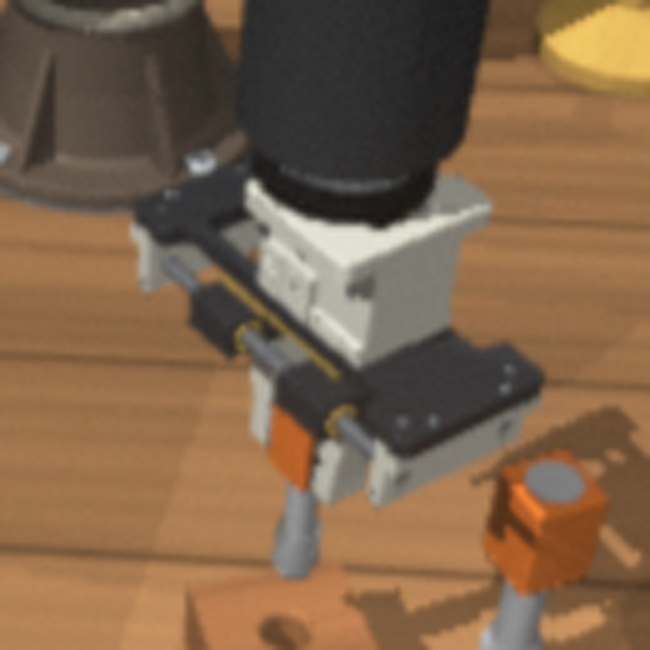

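Run:
```python
from h import *
c=load("s1.npz"); C=cloud(c); x,y=.5396,.1317
m=(np.hypot(C[...,0]-x,C[...,1]-y)<.03)&(C[...,2]>.085)&(C[...,2]<.145)
hsv=cv2.cvtColor(c["img"],cv2.COLOR_RGB2HSV)
for v in range(195,222):
    u=np.where(m[v]&(hsv[v,:,1]<90))[0]
    if len(u): print(v,u.min(),u.max(),(u.min()+u.max())/2, C[v,u].mean(0).round(4))
for z in (.0927,.1,.11,.12,.13,.14,.162): print(z,proj(c,[x,y,z]).round(1))
cv2.imwrite("pics/g3.png",crop(c,345,170,45,60,10))
```

```text
200 367 373 370.0 [0.5421 0.1318 0.1438]
201 367 372 369.5 [0.5447 0.1309 0.143 ]
202 367 372 369.5 [0.5452 0.1309 0.1401]
203 366 372 369.0 [0.5433 0.1302 0.1346]
204 366 373 369.5 [0.5434 0.1317 0.1314]
205 365 373 369.0 [0.5435 0.1308 0.1279]
206 365 373 369.0 [0.5444 0.131  0.1253]
207 365 373 369.0 [0.5458 0.1312 0.1233]
208 365 373 369.0 [0.5459 0.1315 0.1199]
209 365 373 369.0 [0.5455 0.1318 0.116 ]
210 364 373 368.5 [0.5452 0.1309 0.1121]
211 364 372 368.0 [0.5464 0.1299 0.1096]
212 364 372 368.0 [0.5455 0.1303 0.1051]
213 365 372 368.5 [0.5463 0.1318 0.1024]
214 366 371 368.5 [0.5479 0.1319 0.1005]
215 367 370 368.5 [0.5465 0.1328 0.0954]
0.0927 [368.1 213.7]
0.1 [368.4 211.7]
0.11 [368.7 209. ]
0.12 [369.1 206.1]
0.13 [369.4 203.3]
0.14 [369.8 200.4]
0.162 [370.6 193.8]
```

View pics/g3.png

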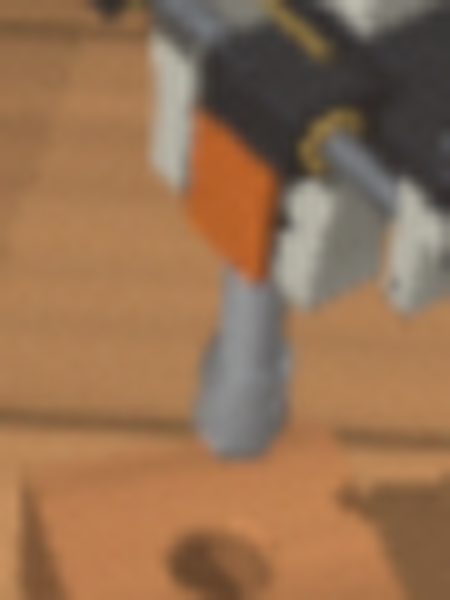

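>>> {"fn": "step_arm", "kwargs": {"commands": [[[15,13,0],0],[[30,26,0],0],[[30,26,0],0],[[30,26,0],0],[[30,26,0],0],[[30,26,0],0],[[30,26,0],0],[[25,22,0],0],[[10,8,0],0],[[2,2,0],0],[[0,0,0],0],[[0,0,0],0]]}}

```text
time_s: 9.2
tcp_pos: [0.521, -0.1737, 0.1646]
eef_rot: [-180.0, 0.0, -52.6]
contact_force: [0.5, -0.1, -1.6]
gripper_width: 0.028
```

```bash
cat > st.py <<'E'
from plant import r
s=r.get_state()
for k in("time_s","tcp_pos","eef_rot","contact_force","moment","gripper_width","joints"): print(k,s[k].round(4) if hasattr(s[k],"round") else s[k])
E
python3 st.py
python3 - <<'E'
from plant import r, imaging
from h import *
c=imaging.capture("scene"); np.savez("s2.npz",**c); cv2.imwrite("pics/g4.png",crop(c,190,120,120,130,5))
print(proj(c,[[*r.get_state()["tcp_pos"][:2],.034]]))
E
```

```text
time_s 9.2
tcp_pos [ 0.521  -0.1737  0.1646]
eef_rot [-1.799931e+02  2.000000e-04 -5.261440e+01]
contact_force [ 0.4927 -0.1331 -1.6461]
moment [-0.0118  0.1342 -0.0244]
gripper_width 0.02802618959372244
joints [ 1.99900e+00  1.16303e+01 -2.03313e+01 -4.90000e-03 -5.80330e+01
  3.53892e+01]
[[253.36570141 216.8506053 ]]
```

View pics/g4.png

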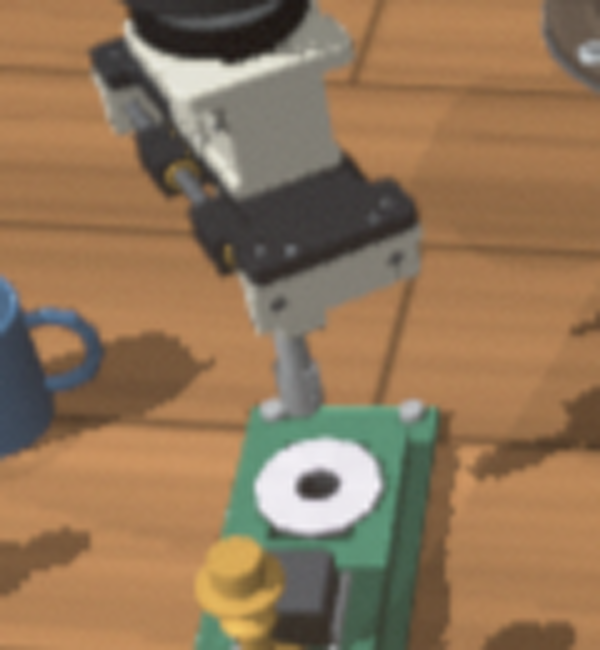

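>>> {"fn": "step_arm", "kwargs": {"commands": [[[0.4,0.8,6],0],[[0,0,12],0],[[0,0,12],0],[[0,0,9],0],[[0,0,6],0],[[0,0,3],0],[[0,0,1.5],0],[[0,0,1],0],[[0,0,0],0],[[0,0,0],0]]}}

```text
time_s: 10.5
tcp_pos: [0.5206, -0.1753, 0.1143]
eef_rot: [-180.0, -0.0, -52.7]
contact_force: [-0.5, -0.5, -1.6]
gripper_width: 0.0278
```

```bash
python3 st.py
python3 - <<'E'
from plant import r, imaging
from h import *
c=imaging.capture("scene"); np.savez("s3.npz",**c); cv2.imwrite("pics/g5.png",crop(c,220,170,70,70,9))
print(proj(c,[[*r.get_state()["tcp_pos"][:2],.034]]))
E
```

```text
time_s 10.5
tcp_pos [ 0.5206 -0.1753  0.1143]
eef_rot [-1.799841e+02 -1.280000e-02 -5.267220e+01]
contact_force [-0.5257 -0.5044 -1.6098]
moment [-0.0377  0.1516 -0.0272]
gripper_width 0.027774566616226903
joints [ 1.82900e+00  1.46138e+01 -2.38929e+01  1.50000e-03 -5.14729e+01
  3.54979e+01]
[[252.82153916 216.68970549]]
```

View pics/g5.png

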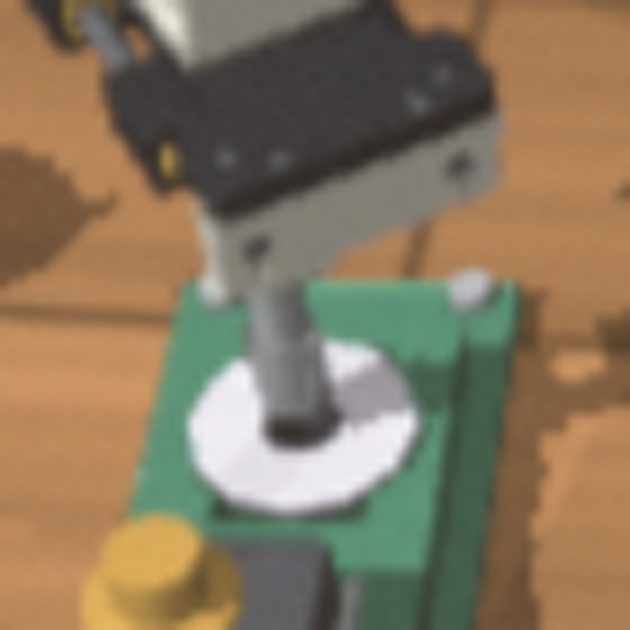

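The key tip is over the dark recess, near (298,420) in the crop. Touching down slowly.

>>> {"fn": "step_arm", "kwargs": {"commands": [[[0,0,1.2],0],[[0,0,1.2],0],[[0,0,1.2],0],[[0,0,1.2],0],[[0,0,1.2],0],[[0,0,1],0],[[0,0,1],0],[[0,0,1],0],[[0,0,0],0],[[0,0,0],0]]}}

```text
time_s: 11.8
tcp_pos: [0.5205, -0.1753, 0.1051]
eef_rot: [180.0, -0.0, -52.7]
contact_force: [-0.3, 0.5, -2.1]
gripper_width: 0.0277
```

```bash
python3 st.py
```

```text
time_s 11.8
tcp_pos [ 0.5205 -0.1753  0.1051]
eef_rot [ 1.799988e+02 -7.000000e-04 -5.267810e+01]
contact_force [-0.2561  0.4792 -2.0671]
moment [-0.0119  0.1376  0.0152]
gripper_width 0.027735575767713364
joints [ 1.82610e+00  1.52218e+01 -2.44861e+01  1.70000e-03 -5.02928e+01
  3.54947e+01]
```

>>> {"fn": "step_arm", "kwargs": {"commands": [[[0,0,0.8],0],[[0,0,0.8],0],[[0,0,0.8],0],[[0,0,0.8],0],[[0,0,0],0]]}}

```text
time_s: 12.42
tcp_pos: [0.5204, -0.1753, 0.1018]
eef_rot: [180.0, 0.0, -52.7]
contact_force: [0.1, -0.0, -2.0]
gripper_width: 0.0279
```

>>> {"fn": "step_arm", "kwargs": {"commands": [[[0,0,0.5],0],[[0,0,0.5],0],[[0,0,0.5],0],[[0,0,0],0]]}}

```text
time_s: 12.92
tcp_pos: [0.5204, -0.1753, 0.1003]
eef_rot: [180.0, 0.0, -52.7]
contact_force: [-0.1, 0.4, -2.2]
gripper_width: 0.0279
```

Tip at about 28.8 mm, still free, so it is inside the recess. Continuing gently.

>>> {"fn": "step_arm", "kwargs": {"commands": [[[0,0,0.5],0],[[0,0,0.5],0],[[0,0,0.5],0],[[0,0,0],0]]}}

```text
time_s: 13.42
tcp_pos: [0.5204, -0.1753, 0.0988]
eef_rot: [180.0, 0.0, -52.7]
contact_force: [0.2, -0.2, -2.6]
gripper_width: 0.0279
```

>>> {"fn": "step_arm", "kwargs": {"commands": [[[0,0,0.5],0],[[0,0,0.5],0],[[0,0,0],0]]}}

```text
time_s: 13.8
tcp_pos: [0.5204, -0.1753, 0.0978]
eef_rot: [180.0, 0.0, -52.7]
contact_force: [0.2, -0.2, -2.0]
gripper_width: 0.028
```

>>> {"fn": "step_arm", "kwargs": {"commands": [[[0,0,0.5],0],[[0,0,0.5],0],[[0,0,0],0]]}}

```text
time_s: 14.18
tcp_pos: [0.5205, -0.1753, 0.0968]
eef_rot: [180.0, 0.0, -52.7]
contact_force: [-1.7, -0.6, -3.2]
gripper_width: 0.028
```

>>> {"fn": "step_arm", "kwargs": {"commands": [[[0,0,0.5],0],[[0,0,0.5],0],[[0,0,0],0]]}}

```text
time_s: 14.55
tcp_pos: [0.5205, -0.1753, 0.0958]
eef_rot: [-180.0, -0.0, -52.7]
contact_force: [0.6, 1.0, -2.7]
gripper_width: 0.028
```

>>> {"fn": "step_arm", "kwargs": {"commands": [[[0,0,0.6],0],[[0,0,0.6],0],[[0,0,0.6],0],[[0,0,0],0]]}}

```text
time_s: 15.05
tcp_pos: [0.5205, -0.1752, 0.094]
eef_rot: [-180.0, 0.0, -52.7]
contact_force: [0.8, 0.9, -3.4]
gripper_width: 0.0279
```

```bash
python3 st.py
```

```text
time_s 15.05
tcp_pos [ 0.5205 -0.1752  0.094 ]
eef_rot [-1.799968e+02  2.300000e-03 -5.267690e+01]
contact_force [ 0.789   0.9466 -3.3867]
moment [ 0.3383 -0.1474  0.0133]
gripper_width 0.027880311054021722
joints [ 1.82950e+00  1.59787e+01 -2.51784e+01 -4.90000e-03 -4.88417e+01
  3.54969e+01]
```

>>> {"fn": "step_arm", "kwargs": {"commands": [[[0,-0.4,0],0],[[0,0,0],0]]}}

```text
time_s: 15.3
tcp_pos: [0.5206, -0.1751, 0.094]
eef_rot: [180.0, 0.0, -52.7]
contact_force: [0.4, -0.2, -2.7]
gripper_width: 0.0276
```

```bash
python3 st.py
python3 - <<'E'
from plant import r, imaging
from h import *
c=imaging.capture("scene"); np.savez("s3.npz",**c); cv2.imwrite("pics/g6.png",crop(c,220,170,70,70,9))
E
```

```text
time_s 15.3
tcp_pos [ 0.5206 -0.1751  0.094 ]
eef_rot [ 1.799826e+02  7.100000e-03 -5.267860e+01]
contact_force [ 0.4138 -0.241  -2.7436]
moment [0.0088 0.0954 0.0197]
gripper_width 0.02759270426735028
joints [ 1.84910e+00  1.59922e+01 -2.51604e+01  5.80000e-03 -4.88657e+01
  3.54685e+01]
```

View pics/g6.png

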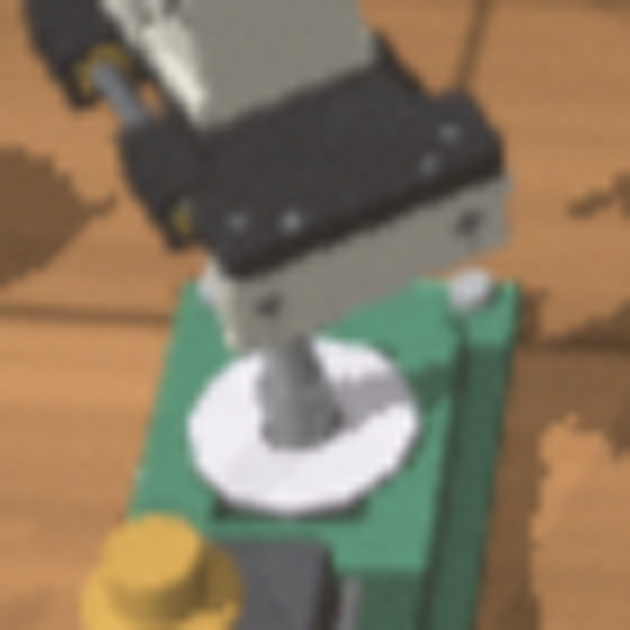

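The key is in the hex and sinking, the side load is gone, and the picture shows it in the recess at (300,435). Continuing down.

>>> {"fn": "step_arm", "kwargs": {"commands": [[[0,0,0.8],0],[[0,0,0.8],0],[[0,0,0.8],0],[[0,0,0.8],0],[[0,0,0],0]]}}

```text
time_s: 15.98
tcp_pos: [0.5207, -0.175, 0.0908]
eef_rot: [180.0, 0.0, -52.7]
contact_force: [0.8, -1.0, -2.1]
gripper_width: 0.028
```

>>> {"fn": "step_arm", "kwargs": {"commands": [[[0,0,0.8],0],[[0,0,0.8],0],[[0,0,0.8],0],[[0,0,0.8],0],[[0,0,0],0]]}}

```text
time_s: 16.6
tcp_pos: [0.5207, -0.175, 0.0876]
eef_rot: [180.0, 0.0, -52.7]
contact_force: [0.2, -0.3, -1.5]
gripper_width: 0.0281
```

```bash
python3 st.py
```

```text
time_s 16.6
tcp_pos [ 0.5207 -0.175   0.0876]
eef_rot [ 1.799937e+02  7.000000e-03 -5.267800e+01]
contact_force [ 0.1883 -0.3134 -1.4758]
moment [0.0162 0.1642 0.037 ]
gripper_width 0.028068644907351222
joints [ 1.85370e+00  1.64434e+01 -2.55518e+01 -2.70000e-03 -4.80141e+01
  3.54701e+01]
```

>>> {"fn": "step_arm", "kwargs": {"commands": [[[0,0,0.5],0],[[0,0,0.5],0],[[0,0,0.4],0],[[0,0,0],0]]}}

```text
time_s: 17.1
tcp_pos: [0.5208, -0.1751, 0.0862]
eef_rot: [180.0, 0.0, -52.7]
contact_force: [-0.1, 0.5, -2.7]
gripper_width: 0.0281
```

>>> {"fn": "step_arm", "kwargs": {"commands": [[[0,0,0.3],0],[[0,0,0.3],0],[[0,0,0],0]]}}

```text
time_s: 17.48
tcp_pos: [0.5208, -0.175, 0.0856]
eef_rot: [180.0, 0.0, -52.7]
contact_force: [-0.4, -0.1, -2.3]
gripper_width: 0.0278
```

```bash
python3 st.py
```

```text
time_s 17.475
tcp_pos [ 0.5208 -0.175   0.0856]
eef_rot [ 1.799988e+02  1.400000e-03 -5.267650e+01]
contact_force [-0.4085 -0.1434 -2.2827]
moment [0.0084 0.138  0.0008]
gripper_width 0.027772538004785175
joints [ 1.85390e+00  1.65818e+01 -2.56688e+01 -6.00000e-04 -4.77511e+01
  3.54700e+01]
```

>>> {"fn": "step_arm", "kwargs": {"commands": [[[0,0,0.3],0],[[0,0,0],0]]}}

```text
time_s: 17.73
tcp_pos: [0.5208, -0.1751, 0.0855]
eef_rot: [-180.0, -0.0, -52.7]
contact_force: [-1.8, 0.2, -0.8]
gripper_width: 0.0281
```

>>> {"fn": "step_arm", "kwargs": {"commands": [[[0,0,0.3],0],[[0,0,0],0]]}}

```text
time_s: 17.98
tcp_pos: [0.5209, -0.1751, 0.0855]
eef_rot: [-180.0, -0.0, -52.7]
contact_force: [-2.3, 0.1, 4.7]
gripper_width: 0.0276
```

The key touched the floor at exactly the expected TCP height of 0.0855, so it is fully home. Easing off 0.4 mm and starting the turn.

>>> {"fn": "step_arm", "kwargs": {"commands": [[[0,0,-0.4],3],[[0,0,0],5],[[0,0,0],5],[[0,0,0],5],[[0,0,0],5],[[0,0,0],0]]}}

```text
time_s: 18.73
tcp_pos: [0.5209, -0.175, 0.0855]
eef_rot: [-180.0, -0.0, -75.6]
contact_force: [-0.2, 0.5, 0.9]
gripper_width: 0.0282
```

```bash
python3 st.py
```

```text
time_s 18.725
tcp_pos [ 0.5209 -0.175   0.0855]
eef_rot [-1.799827e+02 -1.100000e-03 -7.564330e+01]
contact_force [-0.1711  0.5391  0.9478]
moment [0.3304 0.5104 0.0134]
gripper_width 0.02822266605246617
joints [ 1.85690e+00  1.65883e+01 -2.56718e+01 -3.70000e-03 -4.77227e+01
  1.25023e+01]
```

>>> {"fn": "step_arm", "kwargs": {"commands": [[[0,0,0],6],[[0,0,0],6],[[0,0,0],6],[[0,0,0],6],[[0,0,0],6],[[0,0,0],0]]}}

```text
time_s: 19.48
tcp_pos: [0.5207, -0.175, 0.0855]
eef_rot: [180.0, 0.0, -105.5]
contact_force: [-1.2, -0.3, 2.5]
gripper_width: 0.028
```

```bash
python3 st.py;  python3 - <<'E'
from plant import r, imaging
from h import *
c=imaging.capture("scene"); np.savez("s4.npz",**c); cv2.imwrite("pics/g7.png",crop(c,220,170,70,90,7))
E
```

```text
time_s 19.475
tcp_pos [ 0.5207 -0.175   0.0855]
eef_rot [ 1.799921e+02  3.000000e-04 -1.055414e+02]
contact_force [-1.1948 -0.3357  2.4517]
moment [ 0.4644  0.7576 -0.0014]
gripper_width 0.02795730377519431
joints [ 1.85450e+00  1.65870e+01 -2.56803e+01 -3.60000e-03 -4.77402e+01
 -1.73935e+01]
```

View pics/g7.png

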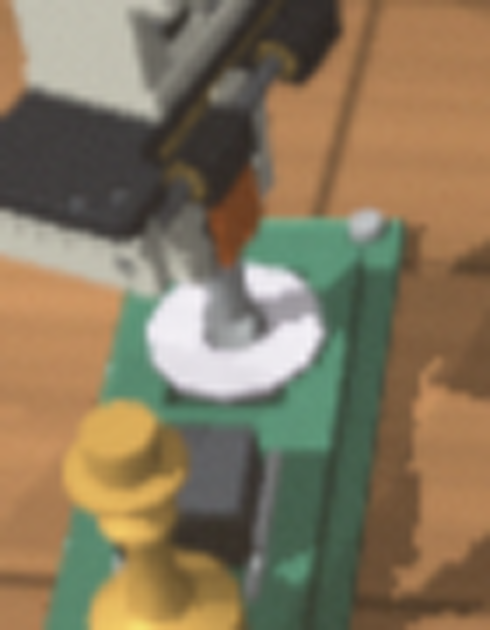

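The turn follows smoothly, but a bending moment is building because the key is slightly tilted in the grip. I'll let go now and take a fresh grip a quarter turn back.

>>> {"fn": "step_arm", "kwargs": {"commands": [[[0,0,0],0],[[0,0,0],0],[[0,0,0],0],[[0,0,0],0],[[0,0,0],0],[[0,0,0],0]], "gripper": 0}}

```text
time_s: 20.27
tcp_pos: [0.5208, -0.175, 0.0854]
eef_rot: [180.0, 0.0, -105.7]
contact_force: [0.2, 1.1, 0.5]
gripper_width: 0.0821
```

```bash
python3 st.py;  python3 - <<'E'
from plant import r, imaging
from h import *
for n in("scene","top"):
    c=imaging.capture(n); np.savez(n+"5.npz",**c)
    C=cloud(c); m=(np.hypot(C[...,0]-.5207,C[...,1]+.175)<.03)&(C[...,2]>.117)&(C[...,2]<.13)
    hsv=cv2.cvtColor(c["img"],cv2.COLOR_RGB2HSV)
    print(n,m.sum(), C[m].mean(0) if m.sum() else "")
    cv2.imwrite(f"pics/g8{n}.png",crop(c,220,160,70,90,6) if n=="scene" else crop(c,340,100,100,140,4))
E
```

```text
time_s 20.275
tcp_pos [ 0.5208 -0.175   0.0854]
eef_rot [ 1.799980e+02  2.000000e-04 -1.056724e+02]
contact_force [0.2004 1.1492 0.5277]
moment [0.0383 0.0389 0.0663]
gripper_width 0.08211111282707935
joints [ 1.85460e+00  1.65953e+01 -2.56785e+01 -1.10000e-03 -4.77280e+01
 -1.75263e+01]
scene 43 [ 0.51897875 -0.16772372  0.1241091 ]
top 0
```

View pics/g8scene.png

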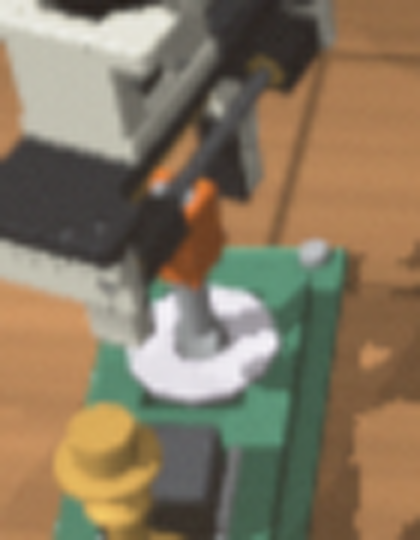

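View pics/g8top.png

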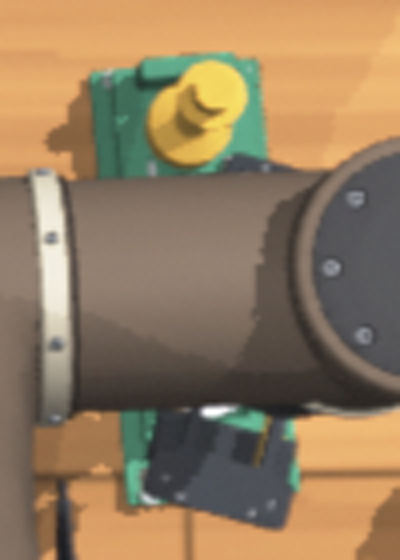

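The key stands free in the socket, leaning only slightly, with its head at (205,230) in the crop. Winding back 90°, then regripping.

>>> {"fn": "step_arm", "kwargs": {"commands": [[[0,0,0],-5],[[0,0,0],-10],[[0,0,0],-10],[[0,0,0],-10],[[0,0,0],-10],[[0,0,0],-10],[[0,0,0],-10],[[0,0,0],-10],[[0,0,0],-10],[[0,0,0],-5],[[0,0,0],0]]}}

```text
time_s: 21.75
tcp_pos: [0.5208, -0.175, 0.0855]
eef_rot: [180.0, 0.0, -15.7]
contact_force: [0.2, 0.3, 0.7]
gripper_width: 0.0876
```

>>> {"fn": "step_arm", "kwargs": {"commands": [[[0,0,0],0],[[0,0,0],0],[[0,0,0],0],[[0,0,0],0],[[0,0,0],0],[[0,0,0],0],[[0,0,0],0]], "gripper": 1, "grip_force": 20}}

```text
time_s: 22.62
tcp_pos: [0.5208, -0.1749, 0.0854]
eef_rot: [-180.0, -0.0, -15.7]
contact_force: [0.4, 0.3, 0.7]
gripper_width: 0.0282
```

```bash
python3 st.py
```

```text
time_s 22.625
tcp_pos [ 0.5208 -0.1749  0.0854]
eef_rot [-1.799857e+02 -3.000000e-03 -1.568330e+01]
contact_force [0.3708 0.2905 0.6677]
moment [0.2957 0.1358 0.0389]
gripper_width 0.028163524093162643
joints [ 1.85970e+00  1.65932e+01 -2.56762e+01 -1.72000e-02 -4.77234e+01
  7.24686e+01]
```

>>> {"fn": "step_arm", "kwargs": {"commands": [[[0,0,0],5],[[0,0,0],6],[[0,0,0],6],[[0,0,0],6],[[0,0,0],6],[[0,0,0],6],[[0,0,0],5],[[0,0,0],0]]}}

```text
time_s: 23.62
tcp_pos: [0.5207, -0.1749, 0.0855]
eef_rot: [180.0, 0.0, -55.6]
contact_force: [0.3, 1.3, 0.9]
gripper_width: 0.0279
```

```bash
python3 st.py
```

```text
time_s 23.625
tcp_pos [ 0.5207 -0.1749  0.0855]
eef_rot [ 1.799991e+02  1.050000e-02 -5.564340e+01]
contact_force [0.3369 1.2755 0.9   ]
moment [ 0.4924  0.2723 -0.0085]
gripper_width 0.027850930653828
joints [ 1.86020e+00  1.65913e+01 -2.56777e+01 -1.13000e-02 -4.77375e+01
  3.25041e+01]
```

>>> {"fn": "step_arm", "kwargs": {"commands": [[[0,0,0],5],[[0,0,0],6],[[0,0,0],6],[[0,0,0],6],[[0,0,0],5],[[0,0,0],4],[[0,0,0],0]]}}

```text
time_s: 24.5
tcp_pos: [0.5206, -0.1749, 0.0854]
eef_rot: [180.0, 0.0, -87.6]
contact_force: [-0.5, 1.7, 2.4]
gripper_width: 0.028
```

```bash
python3 st.py;  python3 - <<'E'
from plant import r, imaging
from h import *
c=imaging.capture("scene"); np.savez("s6.npz",**c)
a=crop(load("scene5.npz"),225,190,50,75,7); b=crop(c,225,190,50,75,7)
cv2.imwrite("pics/g9.png",np.hstack([a,b]))
E
```

```text
time_s 24.5
tcp_pos [ 0.5206 -0.1749  0.0854]
eef_rot [ 1.799812e+02  1.100000e-02 -8.755650e+01]
contact_force [-0.5135  1.6934  2.4416]
moment [0.7658 0.5063 0.0054]
gripper_width 0.028016986293153932
joints [ 1.85980e+00  1.65883e+01 -2.56848e+01 -1.46000e-02 -4.77458e+01
  5.93600e-01]
```

View pics/g9.png

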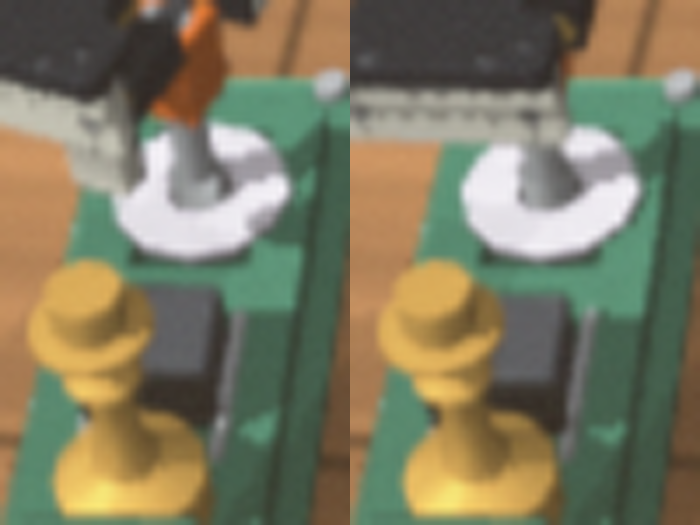

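The jaw has advanced: its dark block near (535,340) in the right half is closer to the candlestick than in the left half. The turn is about 125° so far. Bending is building again, so another fresh grip.

>>> {"fn": "step_arm", "kwargs": {"commands": [[[0,0,0],0],[[0,0,0],0],[[0,0,0],0],[[0,0,0],0],[[0,0,0],0],[[0,0,0],0]], "gripper": 0}}

```text
time_s: 25.3
tcp_pos: [0.5208, -0.1751, 0.0855]
eef_rot: [-180.0, -0.0, -87.7]
contact_force: [-1.0, -0.6, 0.1]
gripper_width: 0.0822
```

>>> {"fn": "step_arm", "kwargs": {"commands": [[[0,0,0],-5],[[0,0,0],-10],[[0,0,0],-10],[[0,0,0],-10],[[0,0,0],-10],[[0,0,0],-10],[[0,0,0],-10],[[0,0,0],-10],[[0,0,0],-10],[[0,0,0],-5],[[0,0,0],0]]}}

```text
time_s: 26.68
tcp_pos: [0.5208, -0.175, 0.0854]
eef_rot: [-180.0, -0.0, 2.3]
contact_force: [-0.2, -0.7, 0.1]
gripper_width: 0.0878
```

```bash
python3 st.py;  python3 - <<'E'
from plant import r, imaging
from h import *
c=imaging.capture("scene"); np.savez("s7.npz",**c)
cv2.imwrite("pics/g10.png",crop(c,215,160,70,90,6))
E
```

```text
time_s 26.675
tcp_pos [ 0.5208 -0.175   0.0854]
eef_rot [-179.9984   -0.        2.283 ]
contact_force [-0.1794 -0.7394  0.0728]
moment [-0.11    0.1476 -0.0107]
gripper_width 0.0877948357986563
joints [ 1.85290e+00  1.65942e+01 -2.56790e+01 -2.10000e-03 -4.77268e+01
  9.04315e+01]
```

View pics/g10.png

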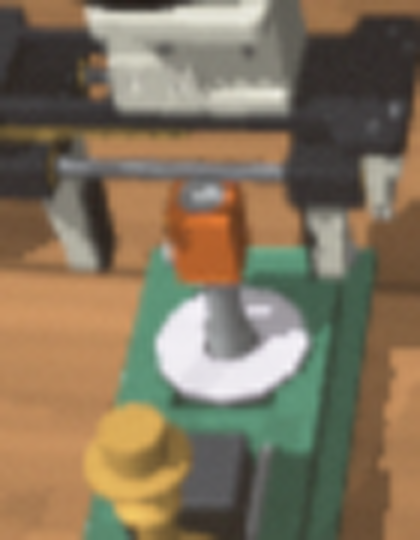

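The key stands in the socket with its head at (205,230), midway between the fingers. Regripping and turning in small checked steps.

>>> {"fn": "step_arm", "kwargs": {"commands": [[[0,0,0],0],[[0,0,0],0],[[0,0,0],0],[[0,0,0],0],[[0,0,0],0],[[0,0,0],0],[[0,0,0],0]], "gripper": 1, "grip_force": 20}}

```text
time_s: 27.6
tcp_pos: [0.5208, -0.1749, 0.0855]
eef_rot: [-180.0, -0.0, 2.3]
contact_force: [0.9, 0.9, 0.8]
gripper_width: 0.028
```

```bash
python3 st.py
```

```text
time_s 27.6
tcp_pos [ 0.5208 -0.1749  0.0855]
eef_rot [-1.799834e+02 -5.600000e-03  2.314400e+00]
contact_force [0.8808 0.9261 0.7515]
moment [0.4218 0.1861 0.0288]
gripper_width 0.02803656851143302
joints [ 1.86160e+00  1.65906e+01 -2.56731e+01 -2.25000e-02 -4.77309e+01
  9.04679e+01]
```

>>> {"fn": "step_arm", "kwargs": {"commands": [[[0,0,0],3],[[0,0,0],3],[[0,0,0],3],[[0,0,0],3],[[0,0,0],0]]}}

```text
time_s: 28.22
tcp_pos: [0.5208, -0.1749, 0.0854]
eef_rot: [-180.0, 0.0, -9.7]
contact_force: [-0.9, 2.1, 0.6]
gripper_width: 0.028
```

```bash
python3 st.py
```

```text
time_s 28.225
tcp_pos [ 0.5208 -0.1749  0.0854]
eef_rot [-1.799897e+02  5.500000e-03 -9.656700e+00]
contact_force [-0.8849  2.0661  0.6291]
moment [0.6137 0.2615 0.0199]
gripper_width 0.027962735445832856
joints [ 1.86360e+00  1.65930e+01 -2.56778e+01 -1.51000e-02 -4.77325e+01
  7.84898e+01]
```

>>> {"fn": "step_arm", "kwargs": {"commands": [[[0,-0.4,0],0],[[0,0,0],3],[[0,0,0],0]]}}

```text
time_s: 28.6
tcp_pos: [0.5208, -0.1748, 0.0855]
eef_rot: [180.0, 0.0, -12.6]
contact_force: [-0.6, 0.1, 0.5]
gripper_width: 0.0279
```

```bash
python3 st.py
```

```text
time_s 28.6
tcp_pos [ 0.5208 -0.1748  0.0855]
eef_rot [ 1.799895e+02  8.700000e-03 -1.262310e+01]
contact_force [-0.5524  0.0803  0.4883]
moment [-0.1355  0.3399 -0.0039]
gripper_width 0.027850448166944868
joints [ 1.89020e+00  1.65898e+01 -2.56906e+01  1.09000e-02 -4.77306e+01
  7.54793e+01]
```

>>> {"fn": "step_arm", "kwargs": {"commands": [[[0,0,0],3],[[0,0,0],3],[[0,0,0],3],[[0,0,0],0]]}}

```text
time_s: 29.1
tcp_pos: [0.5208, -0.1748, 0.0854]
eef_rot: [180.0, 0.0, -21.6]
contact_force: [0.1, 0.7, -0.0]
gripper_width: 0.0281
```

```bash
python3 st.py|grep -E "mom|rot|wid"
python3 - <<'E'
from h import *
# jaw advance along clamp axis from depth, top of jaw z~.06
a=np.radians(4); ax=np.array([np.cos(a),np.sin(a)])
for n in("scene0","scene5","s6","s7"):
    c=load(n+".npz");C=cloud(c); 
    u=(C[...,:2]-[.5207,-.175])@ax; w=(C[...,:2]-[.5207,-.175])@[-ax[1],ax[0]]
    m=(C[...,2]>.054)&(C[...,2]<.068)&(u>.06)&(u<.12)&(abs(w)<.02)
    print(n,m.sum(),np.percentile(u[m],[2,5,10,50]).round(4))
E
```

```text
eef_rot [ 1.799878e+02  8.800000e-03 -2.157780e+01]
moment [-0.1722  0.3924 -0.0524]
gripper_width 0.028129013008923745
scene0 139 [0.0673 0.0694 0.0715 0.0909]
scene5 138 [0.07   0.0707 0.0743 0.0951]
s6 128 [0.0769 0.0784 0.0814 0.1016]
s7 123 [0.0778 0.0782 0.0806 0.1003]
```

>>> {"fn": "step_arm", "kwargs": {"commands": [[[0,0,0],3],[[0,0,0],3],[[0,0,0],0]]}}

```text
time_s: 29.48
tcp_pos: [0.5207, -0.1748, 0.0854]
eef_rot: [180.0, 0.0, -27.6]
contact_force: [-0.8, -0.4, 1.0]
gripper_width: 0.028
```

```bash
python3 st.py|grep -E "mom|rot|wid"
```

```text
eef_rot [ 1.799879e+02  1.090000e-02 -2.756000e+01]
moment [-0.2336  0.4554  0.0133]
gripper_width 0.027998752351735042
```

>>> {"fn": "step_arm", "kwargs": {"commands": [[[0,0,0],3],[[0,0,0],3],[[0,0,0],0]]}}

```text
time_s: 29.85
tcp_pos: [0.5207, -0.1747, 0.0854]
eef_rot: [180.0, 0.0, -33.5]
contact_force: [-1.1, -0.2, 0.7]
gripper_width: 0.0277
```

```bash
python3 st.py|grep -E "mom|rot|wid"
```

```text
eef_rot [ 1.799882e+02  1.070000e-02 -3.354630e+01]
moment [-0.2792  0.5636  0.0216]
gripper_width 0.02766153455714046
```

>>> {"fn": "step_arm", "kwargs": {"commands": [[[0,0,0],3],[[0,0,0],3],[[0,0,0],0]]}}

```text
time_s: 30.22
tcp_pos: [0.5207, -0.1747, 0.0854]
eef_rot: [180.0, 0.0, -39.5]
contact_force: [-1.0, -0.2, 1.1]
gripper_width: 0.0278
```

```bash
python3 st.py|grep -E "mom|rot|wid"
```

```text
eef_rot [ 1.799872e+02  1.030000e-02 -3.953660e+01]
moment [-0.4105  0.6883 -0.0062]
gripper_width 0.0278061768675539
```

>>> {"fn": "step_arm", "kwargs": {"commands": [[[0,0.3,0],0],[[0,0,0],3],[[0,0,0],0]]}}

```text
time_s: 30.6
tcp_pos: [0.5207, -0.1748, 0.0855]
eef_rot: [-180.0, 0.0, -42.6]
contact_force: [-0.4, 0.3, 1.2]
gripper_width: 0.0278
```

```bash
cat >> st.py <<'E'
print("tau6",s["joint_torque"][5])
E
python3 st.py|grep -E "mom|rot|wid|tau"
```

```text
eef_rot [-1.799935e+02  1.000000e-03 -4.258970e+01]
moment [0.142  0.5534 0.008 ]
gripper_width 0.027773766535957055
tau6 -0.40807141922414303
```

>>> {"fn": "step_arm", "kwargs": {"commands": [[[0,0,0],2],[[0,0,0],2],[[0,0,0],0]]}}

```text
time_s: 30.98
tcp_pos: [0.5207, -0.1748, 0.0855]
eef_rot: [-180.0, 0.0, -46.7]
contact_force: [-0.7, 1.3, 1.0]
gripper_width: 0.028
```

```bash
python3 st.py|grep -E "mom|rot|wid|tau"
```

```text
eef_rot [-1.799932e+02  3.700000e-03 -4.670270e+01]
moment [ 0.3986  0.5063 -0.0289]
gripper_width 0.028044798381465664
tau6 -0.29562581330537796
```

>>> {"fn": "step_arm", "kwargs": {"commands": [[[0,0,0],2],[[0,0,0],2],[[0,0,0],0]]}}

```text
time_s: 31.35
tcp_pos: [0.5207, -0.1748, 0.0854]
eef_rot: [-180.0, 0.0, -50.7]
contact_force: [-1.1, 1.8, 1.2]
gripper_width: 0.0279
```

```bash
python3 st.py|grep -E "mom|rot|wid|tau"
```

```text
eef_rot [-1.79999e+02  2.00000e-03 -5.07056e+01]
moment [0.5575 0.514  0.1804]
gripper_width 0.027877447054328916
tau6 -0.461393091827631
```

Mz jumped to 0.18, which is probably the stop. I'll re-read it without turning, and check the jaw by depth.

>>> {"fn": "step_arm", "kwargs": {"commands": [[[0,0,0],0]]}}

```text
time_s: 31.48
tcp_pos: [0.5207, -0.1748, 0.0855]
eef_rot: [-180.0, 0.0, -50.7]
contact_force: [-0.6, 1.4, 0.8]
gripper_width: 0.0282
```

```bash
python3 st.py|grep -E "mom|rot|wid|tau"
python3 - <<'E'
from plant import r,imaging
from h import *
c=imaging.capture("scene"); np.savez("s8.npz",**c)
cv2.imwrite("pics/g11.png",np.hstack([crop(load("scene0.npz"),225,195,55,85,7),crop(c,225,195,55,85,7)]))
a=np.radians(4); ax=np.array([np.cos(a),np.sin(a)])
for n in("scene0","scene5","s6","s7","s8"):
    c=load(n+".npz");C=cloud(c); 
    u=(C[...,:2]-[.5207,-.175])@ax; w=(C[...,:2]-[.5207,-.175])@[-ax[1],ax[0]]
    m=(C[...,2]>.054)&(C[...,2]<.068)&(u>.06)&(u<.12)&(abs(w)<.02)
    print(n,m.sum(),np.percentile(u[m],[2,5,10,50]).round(4))
E
python3 st.py|grep -E "mom"
```

```text
eef_rot [-1.799971e+02  1.600000e-03 -5.066260e+01]
moment [0.6324 0.5872 0.1405]
gripper_width 0.02822901253044762
tau6 -0.17188402824103832
scene0 139 [0.0673 0.0694 0.0715 0.0909]
scene5 138 [0.07   0.0707 0.0743 0.0951]
s6 128 [0.0769 0.0784 0.0814 0.1016]
s7 123 [0.0778 0.0782 0.0806 0.1003]
s8 106 [0.0815 0.0826 0.0843 0.1012]
moment [0.6305 0.5542 0.1883]
```

View pics/g11.png

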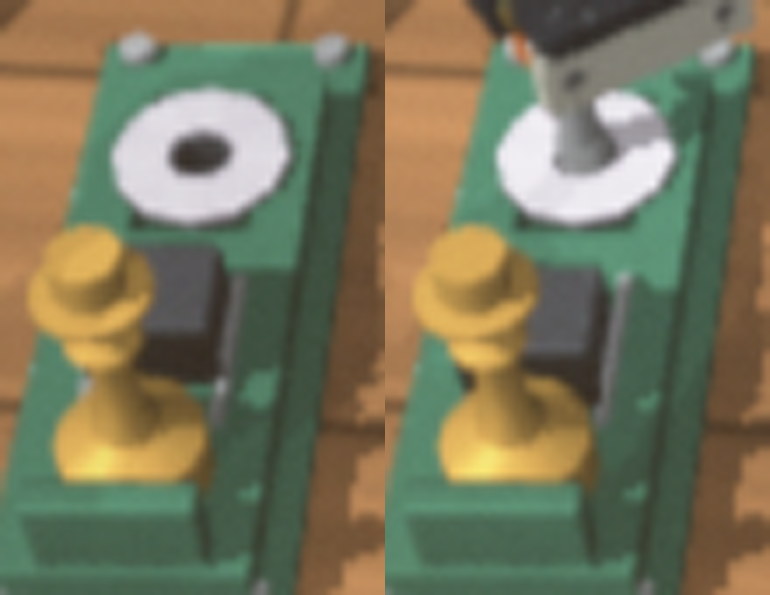

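>>> {"fn": "step_arm", "kwargs": {"commands": [[[0,0,0],0.6],[[0,0,0],0]]}}

```text
time_s: 31.78
tcp_pos: [0.5207, -0.1749, 0.0855]
eef_rot: [-180.0, -0.0, -51.3]
contact_force: [-0.5, 1.4, 1.1]
gripper_width: 0.0283
```

```bash
python3 st.py|grep -E "mom|rot|wid|tau"
```

```text
eef_rot [-1.79999e+02 -3.00000e-04 -5.12814e+01]
moment [0.8201 0.5732 0.3162]
gripper_width 0.028273268924851793
tau6 -0.3561368118971586
```

Torque climbs steeply, to about 0.3 for 0.6°, so this is the hard stop. Easing back, relieving the bend, and releasing.

>>> {"fn": "step_arm", "kwargs": {"commands": [[[0,0,0],-0.8],[[-0.4,0,0],0],[[0,0,0],0]]}}

```text
time_s: 32.15
tcp_pos: [0.5206, -0.1747, 0.0854]
eef_rot: [-180.0, -0.0, -50.5]
contact_force: [-0.4, -0.9, -0.6]
gripper_width: 0.0279
```

```bash
python3 st.py|grep -E "mom|rot|wid|tau"
```

```text
eef_rot [-1.799933e+02 -1.880000e-02 -5.048320e+01]
moment [-0.046   0.1072  0.0702]
gripper_width 0.027853951281934602
tau6 -0.05355314235202968
```

>>> {"fn": "step_arm", "kwargs": {"commands": [[[0,0,0],0],[[0,0,0],0],[[0,0,0],0],[[0,0,0],0],[[0,0,0],0],[[0,0,0],0]], "gripper": 0}}

```text
time_s: 32.9
tcp_pos: [0.5204, -0.1746, 0.0855]
eef_rot: [-180.0, 0.0, -50.5]
contact_force: [-0.3, 0.5, -0.1]
gripper_width: 0.0823
```

```bash
python3 st.py
python3 - <<'E'
from plant import r,imaging
from h import *
c=imaging.capture("scene"); np.savez("s9.npz",**c)
cv2.imwrite("pics/g12.png",crop(c,210,150,80,110,5))
E
```

```text
time_s 32.9
tcp_pos [ 0.5204 -0.1746  0.0855]
eef_rot [-1.799996e+02  1.800000e-03 -5.047950e+01]
contact_force [-0.2561  0.5291 -0.0755]
moment [ 0.0049  0.1387 -0.0152]
gripper_width 0.08227476406573515
joints [ 1.90760e+00  1.65517e+01 -2.57421e+01 -2.30000e-03 -4.77071e+01
  3.76144e+01]
tau6 0.0001002381418402365
```

View pics/g12.png

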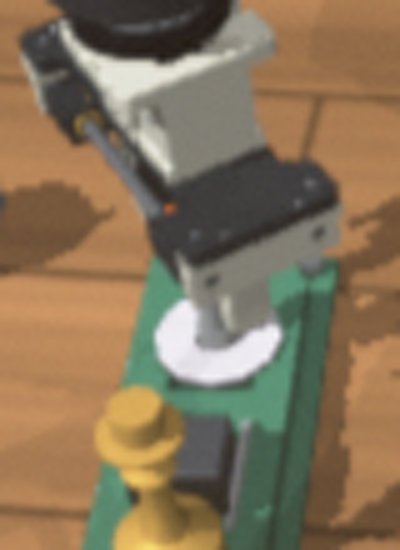

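The key is released and the forces have gone to zero. Retreating straight up, then checking from both cameras.

>>> {"fn": "step_arm", "kwargs": {"commands": [[[0,0,-4],0],[[0,0,-8],0],[[0,0,-15],0],[[0,0,-25],0],[[0,0,-30],0],[[0,0,-30],0],[[0,0,-25],0],[[0,0,-10],0],[[0,0,0],0]]}}

```text
time_s: 34.08
tcp_pos: [0.5206, -0.1745, 0.2332]
eef_rot: [-179.9, -0.0, -50.5]
contact_force: [1.0, -0.2, -0.4]
gripper_width: 0.0875
```

>>> {"fn": "step_arm", "kwargs": {"commands": [[[-20,15,0],0],[[-35,25,0],0],[[-35,25,0],0],[[-35,25,0],0],[[-35,25,0],0],[[-35,25,0],0],[[-20,15,0],0],[[0,0,0],0]]}}

```text
time_s: 35.08
tcp_pos: [0.2625, -0.1072, 0.2318]
eef_rot: [-179.9, 0.0, -50.4]
contact_force: [0.1, -0.8, -0.4]
gripper_width: 0.0876
```

```bash
python3 st.py|head -4
cat > chk.py <<'E'
from plant import r,imaging
from h import *
import sys
a=np.radians(4); ax=np.array([np.cos(a),np.sin(a)])
for n in("scene","top"):
    c=imaging.capture(n); np.savez(n+"9.npz",**c)
    cv2.imwrite(f"pics/{sys.argv[1]}{n}.png",crop(c,210,150,80,130,4) if n=="scene" else crop(c,350,105,80,130,4))
    for nm,cc in(("0",load(n+"0.npz")),("9",c)):
        C=cloud(cc); u=(C[...,:2]-[.5207,-.175])@ax; w=(C[...,:2]-[.5207,-.175])@[-ax[1],ax[0]]
        m=(C[...,2]>.054)&(C[...,2]<.068)&(u>.06)&(u<.115)&(abs(w)<.02)
        print(n,nm,m.sum(),np.percentile(u[m],[5,10,50,90]).round(4))
        h=(abs(u)<.03)&(abs(w)<.03)&(C[...,2]>.115)
        if h.sum(): print("head",C[h].mean(0).round(4),np.median(C[h][:,2]).round(4))
E
python3 chk.py f1
```

```text
time_s 35.075
tcp_pos [ 0.2625 -0.1072  0.2318]
eef_rot [-1.799344e+02  1.090000e-02 -5.038720e+01]
contact_force [ 0.1377 -0.8335 -0.4363]
scene 0 139 [0.0694 0.0715 0.0909 0.1101]
scene 9 92 [0.0816 0.0831 0.0969 0.1109]
head [ 0.5241 -0.1734  0.1241] 0.1256
top 0 292 [0.069  0.0711 0.0889 0.1077]
top 9 248 [0.0793 0.081  0.0957 0.1106]
head [ 0.5202 -0.1748  0.1243] 0.1246
```

View pics/f1scene.png

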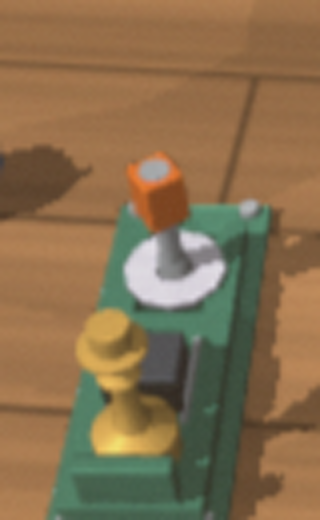

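View pics/f1top.png

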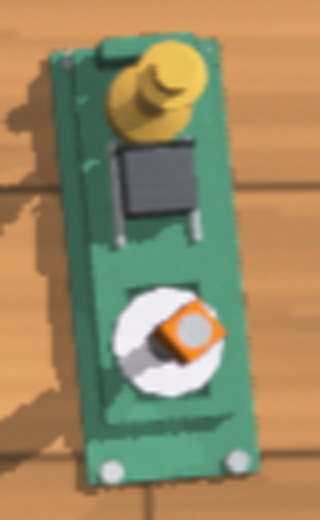

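Run:
```python
from h import *
a=np.radians(4); ax=np.array([np.cos(a),np.sin(a)])
for n in("top0","top9","scene0","scene9"):
    c=load(n+".npz"); C=cloud(c); hsv=cv2.cvtColor(c["img"],cv2.COLOR_RGB2HSV).astype(int)
    d=onplane(c,np.stack(np.meshgrid(np.arange(640),np.arange(400)),-1),.060)
    m=(hsv[...,1]<70)&(hsv[...,2]<130)&(abs(C[...,2]-.06)<.005)&(np.hypot(C[...,0]-.61,C[...,1]+.17)<.05)
    m=cv2.morphologyEx(m.astype(np.uint8),cv2.MORPH_OPEN,np.ones((3,3)))>0
    q=(d[m][:,:2]-[.5203,-.175]); u=q@ax; w=q@[-ax[1],ax[0]]
    print(n,m.sum(),"u",u.min().round(4),u.max().round(4),np.median(u).round(4),"w",w.min().round(4),w.max().round(4))
cv2.imwrite("pics/j.png",np.hstack([crop(load("top0.npz"),370,110,40,60,9),crop(load("top9.npz"),370,110,40,60,9)]))
```

```text
top0 282 u 0.0673 0.1113 0.0888 w -0.021 0.0212
top9 285 u 0.0777 0.1213 0.0991 w -0.0215 0.0221
scene0 125 u 0.0697 0.1116 0.0895 w -0.0038 0.0234
scene9 136 u 0.0795 0.1239 0.1021 w -0.0006 0.0239
```

View pics/j.png

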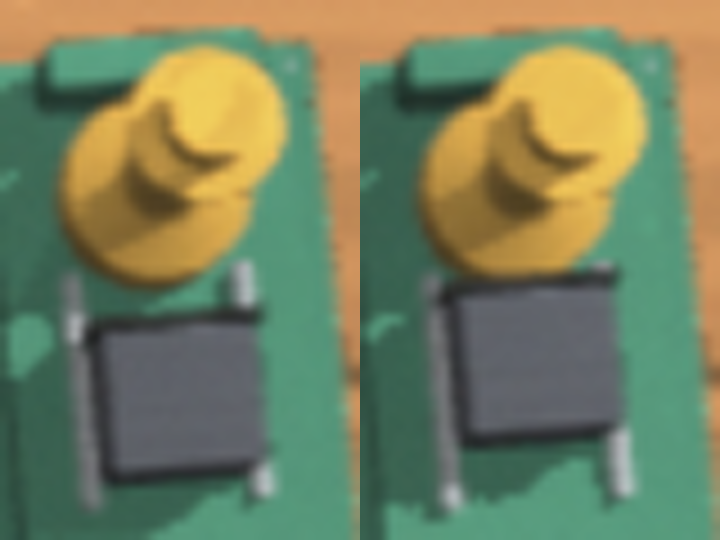

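The views agree. The jaw has travelled about 10.3 mm, its middle is now about 99 mm from the screw (98 expected when closed), and the enlarged top crop shows it against the candlestick foot at (510,275). The key's head top is at 0.124 m, the height expected when it is home. Handing in.

Run:
```python
from plant import close_job
print(close_job())
```

```text
the job is handed in; nothing more can be done
None
```

The job is handed in after about 35 s of robot time: the jaw is closed on the candlestick's foot and the key is left standing fully home in the socket. I took the smaller orange-headed key from the stand, lowered it gently into the socket, and turned it about 178° clockwise over three grips until it met the hard stop.

**Last checks**
- **Depth:** the key met the socket floor at exactly the expected height. After release its head top measured 0.124 m, which is right for fully home.
- **Jaw:** it moved about 10 mm, and its middle is about 99 mm from the screw (98 mm expected when closed). The top view shows it touching the candlestick's foot.
- **Afterwards:** the robot touches nothing, and I saw no other object moved in the areas I looked at.

**Less clean points**
- **Torque at the stop:** it read about 0.32 N m for a moment, above the 0.25 N m at which the key can slip. That followed one extra 0.6° turn to confirm the stop. I backed off 0.8° before letting go.
- **Bending:** a bending moment of up to about 0.9 N m built up during the turns, because the key leaned slightly in the grip. Regripping and small sideways shifts relieved it.
- **Lean:** the key leans slightly in the socket's play.
- **Jaw measurement:** the two cameras differ by 2–3 mm on jaw position and travel.

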